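# Set a scraper-bar blank to its saw line and hold it

## Robot

A 7-joint arm with a two-finger parallel gripper is mounted at the origin on a cart in front of the work surface, level with it; the furniture and walls round the work are solid. World frame = base frame: x ahead of the robot, y to its left, z up, the work surface at z = 0. Lengths are in m, angles in rad, forces in N, time in s.
With the tool pointing down it reaches from about 0.425 to 0.825 m from the base axis. Payload 3.6 kg.
Tool frame: the origin (TCP) lies at the very end of the fingers, on their centre line; the grasp point (between the pads) lies 19 mm behind it; z points along the fingers, y is the direction in which the jaws open and shut (so a half turn about z gives the same grasp; the last joint's range is limited). The gripper opens to 93 mm and grips with 3 to 60 N. Pads are 15 mm wide; open, the fingers measure 128 mm over their backs; the gripper's body (75 mm by 188 mm) begins 65 mm behind the grasp point.
Start: joints at [1.173, 0.615, -0.013, 1.423, 0.008, 1.103, -0.04], TCP at [0.236, -0.606, 0.219] pointing down, gripper open.
Joint ranges: [-3.12, 3.12], [-0.3, 2.06], [-1.34, 1.32], [0.26, 2.42], [-1.36, 4.5], [0.01, 1.98], [-2.84, 2.84]. Speed limits (rad/s): [2.79, 2.79, 3.14, 3.14, 3.14, 3.14, 3.14].

## Interface

Orientations are given as a unit quaternion [w, x, y, z].
In Python, from bench import state, viewer, finish_job gives the robot as it stands. The module is installed in compiled form; this text tells all that it offers.
- The arm moves only by the shell command python3 -m crank 'ROWS' [FORCE]. ROWS is text: rows parted by semicolons, each of 7 numbers parted by spaces: the turn, a rotation vector about the tool's x, y, z in rad, then the shift along the tool's x, y, z in m, then the opening, from 0 (shut) to 1 (fully open). In form: ax ay az x y z jaw; .... A call has 1 to 20 rows; each row is the pose to reach, as a shift and turn from the pose commanded when the call began, along the tool's axes at that moment; what a row does not reach only later rows make up. A row lasts 1/8 s, in which the tool goes at most 62.5 mm and 10.7 degrees, less where a joint would pass 70% of its speed; a pose out of reach is approached as far as the arm can. A call with a gripper value outside its range is refused whole. The fingers move at their own pace and stop on an object; FORCE is the grip in N (left out, the last holds). Time passes only in rows, so rows that repeat a pose let the fingers close. It gives the time, the measured TCP pose, the force and the opening at its end, in the units of the state.
- state(): the state, without advancing time (a new reading comes with each control period).
- viewer.camera(name): name is "scene" or "top" or "wrist"; returns the picture (420x560x3 uint8, blue, green, red); there is no depth.
- viewer.calibration(name): a dict with "camera_matrix" (3x3 intrinsics, pixels), "T" (4x4, takes a point from camera to world coordinates); the wrist camera has in their place "hand_eye" (4x4, takes a point from camera to tool coordinates, whose origin is the TCP and whose axes are the flange's). Camera axes: x right, y down, z forward; pixel columns grow to the right and rows downward; lengths in m; the calibration is good to about 2 mm. A picture is of the moment at which its call begins: read the wrist's pose just before it. calibration takes no time and is no camera call.
- finish_job(): hands the job in, once; it reports no verdict.
Trained networks look in the newest picture that a camera, given by its name, has taken for a name from the list of things; names that differ only in an ending like _2 or _b are one class to them, and where a whole thing is asked for, a point or a joint stands for the part that bears it (a point fixed in the world has none). Each returns a list of dicts, best first, with "confidence" (0 to 1); they miss things now and then, are a little off and sometimes report something else, mostly with a low value. They report only what shows in the picture. A call takes as long as a camera call.
- viewer.look_for(camera, name): "point" ([column, row] in pixels, amid what is visible of it).
- viewer.masks_of(camera, name): "region" (420x560 bool, what is visible of it) and "point" ([column, row] in pixels, amid what is visible of it).
The state is a dict: "time": time; "joint_pos": joint angles; "qd": joint speeds; "joint_efforts": joint torques, N m; "ee_pos": TCP position; "tcp_rot": TCP orientation; "contact_force": force on the tool from outside, world axes, zero at the start; "moment": the same for the moment, N m; "opening": opening from 0.0 (shut) to 1.0 (fully open).
Only numpy, scipy, OpenCV 4.12 (cv2) and the standard library are available. Lean on these libraries where they do the work, as an engineer would, in place of code of your own. Each camera call takes 0.05 s, during which the arm holds its last target.

## Task

The scraper-bar blank in the sawing jig has to be cut at the pencilled line. Lift the jig's hinged hold-down leaf by its grip bar and lay it right back on its stop, then slide the blank flat along the bed, out over the steel-nosed sawing end, until the pencil line is level with the end of the bed. More than half of the blank then hangs out and it would tip, so finish while still holding it: keep the gripper on its tail, with the blank square between the guides and flat on the bed, and leave the leaf up and the things round the jig alone.

Things in the scene. Friction and masses are not known exactly. Their poses are not given: they have to be found in the camera images.
- jig: sawing jig fixed to the worktop: wooden bed 130 mm wide (x), 280 mm long (y), top 48 mm up; origin on the worktop under its middle. Its -y end, with a steel nosing, is the sawing end. Over the last 75 mm there, two guides 10 mm high and 48 mm apart flank the blank's path (along y at x = 0), and the hold-down leaf is hinged at the +x side; the rest of the bed is bare
- bed_end (a point): middle of the top edge of the bed's sawing end (x = 0, y = -140 mm, z = 48 mm in the jig); axes as the jig's, so -y points outward
- leaf (a joint): angle of the hold-down leaf, a steel plate of about 0.5 kg, 64 mm along y, 86 mm deep: about 0 lying on the blank, 2.2 rad laid back on its stop. It swings up and over toward the jig's +x; let go below about 1.6 rad it falls shut, past that it falls back to the stop and rests there
- leaf_hinge (a point): middle of the leaf's hinge pin (71.5 mm above the worktop); the pin runs along the jig's y
- leaf_grip (a point): middle of the leaf's grip bar: round steel bar 11 mm thick, 64 mm long, parallel to the hinge pin and 126 mm from it; at angle 0 level with the pin, on its -x side, 23 mm above the bed. Two thin arms 56 mm apart carry it, with a 34 mm gap between bar and leaf; being round it turns between the fingers as the leaf swings
- bar_mid (a point): centre (half-way up) of the scraper-bar blank: straight bar of pale wood 44 mm wide (x), 320 mm long (y), 18 mm thick (z), 0.14 to 0.28 kg, lying flat on the bed along the jig's y, its -y end out over the sawing end; its +y end is the tail. Axes run along the bar
- bar_line (a point): the pencilled saw line, a dark line 2 mm wide across the blank; the point is on the top face in the middle of the line, 25 mm from the blank's centre toward the tail (185 mm from the outer end, 135 mm from the tail)
- saw: bystander, loose: small back saw lying flat in front of the jig, 300 mm long; origin near its middle, underneath
- ink_jar: bystander, loose: small glass ink jar, 62 mm wide and 54 mm high; origin under its middle
- loupe: bystander, loose: brass loupe, 39 mm wide and 33 mm high; origin under its middle
- crayon_tin: bystander, loose: flat green tin, 76 x 119 x 22 mm; origin under its middle
- ink_tin_1: bystander, loose: closed ink tin, 67 mm wide and 46 mm high; origin under its middle
- ink_tin_2: bystander, loose: open ink tin, 66 mm wide and 36 mm high; origin under its middle

How it is judged:
By the outcome, as a careful person would: the job done as asked, in the order asked, and still so for the second after the job is handed in, while the arm keeps its last pose, push and grip.
It also fails if it takes over 54 s, if anything falls off the work surface, if the arm or the gripper's body presses on something with over 40 N, if the wrist force passes 120 N, or if a joint passes its speed limit or range.

## Working session

There is one attempt and no reset: what is moved stays moved. The work goes in short steps, Python scripts to look and compute and a shell command to move; the robot and the scene stay as the last step left them, time stands still between calls to the robot, and variables do not carry over. Pictures are saved under pics/ and viewed, and the job is handed in when it is done.

```bash
mkdir -p pics; ls; python3 - <<'E'
from bench import state, viewer
import cv2,numpy as np
s=state(); print({k:np.round(v,3) for k,v in s.items()})
for c in ["scene","top","wrist"]:
    cv2.imwrite(f"pics/{c}0.png",viewer.camera(c))
    print(c,{k:np.round(v,3).tolist() for k,v in viewer.calibration(c).items()})
E
```

```text
pics
{'time': np.float64(0.0), 'joint_pos': array([ 1.173,  0.616, -0.013,  1.425,  0.008,  1.103, -0.04 ]), 'qd': array([-0.   ,  0.001,  0.   , -0.   ,  0.   , -0.001,  0.001]), 'joint_efforts': array([-0.0000e+00, -4.5894e+01,  2.0900e-01, -1.6574e+01, -6.1000e-02,
        2.0000e-02,  0.0000e+00]), 'ee_pos': array([ 0.235, -0.605,  0.217]), 'tcp_rot': array([-0.001,  0.983,  0.184, -0.   ]), 'contact_force': array([ 0.111, -0.486,  0.098]), 'moment': array([0.014, 0.002, 0.017]), 'opening': np.float64(0.996)}
scene {'camera_matrix': [[509.433, 0.0, 274.395], [0.0, 509.433, 202.63], [0.0, 0.0, 1.0]], 'T': [[-0.533, 0.588, -0.608, 1.338], [0.846, 0.366, -0.387, 0.549], [-0.005, -0.721, -0.693, 1.005], [0.0, 0.0, 0.0, 1.0]]}
top {'camera_matrix': [[411.669, 0.0, 281.966], [0.0, 411.669, 210.993], [0.0, 0.0, 1.0]], 'T': [[-0.035, -0.978, 0.207, 0.371], [-0.999, 0.035, -0.002, 0.029], [-0.005, -0.207, -0.978, 0.978], [0.0, 0.0, 0.0, 1.0]]}
wrist {'camera_matrix': [[358.2, 0.0, 283.654], [0.0, 358.2, 206.51], [0.0, 0.0, 1.0]], 'hand_eye': [[0.001, -0.965, -0.263, 0.074], [1.0, 0.001, 0.0, 0.001], [0.0, -0.263, 0.965, -0.166], [0.0, 0.0, 0.0, 1.0]]}
```

View pics/scene0.png

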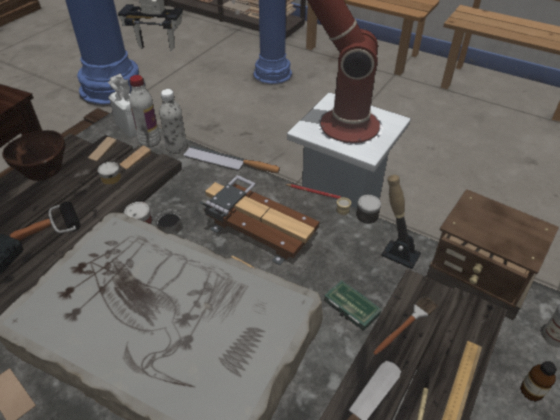

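View pics/top0.png

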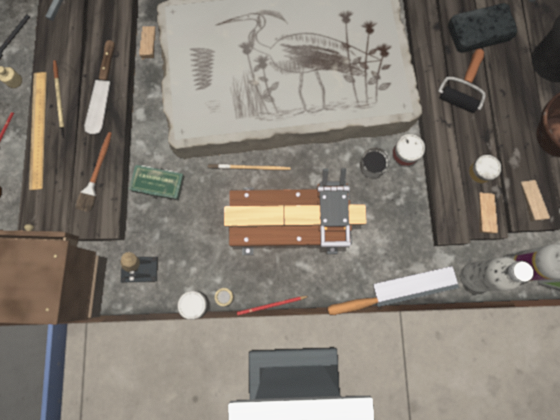

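```bash
cat > h.py <<'E'
import numpy as np, cv2
from bench import state, viewer
from scipy.spatial.transform import Rotation as R
def tcp(s=None):
    s=s or state(); q=s['tcp_rot']; T=np.eye(4)
    T[:3,:3]=R.from_quat([q[1],q[2],q[3],q[0]]).as_matrix(); T[:3,3]=s['ee_pos']; return T
def camT(c,T=None):
    k=viewer.calibration(c)
    return (np.array(k['camera_matrix']), np.array(k['T']) if c!='wrist' else (tcp() if T is None else T)@np.array(k['hand_eye']))
def onz(c,p,z,T=None):
    K,M=camT(c,T); d=M[:3,:3]@np.linalg.solve(K,[p[0],p[1],1.]); o=M[:3,3]
    return o+d*(z-o[2])/d[2]
def proj(c,P,T=None):
    K,M=camT(c,T); p=K@(np.linalg.inv(M)@np.r_[P,1])[:3]; return p[:2]/p[2]
E
python3 - <<'E'
from h import *
viewer.camera('top');viewer.camera('scene')
for c in ['top','scene']:
  for n,z in [('jig',.048),('leaf',.08),('bar_mid',.066),('bar_line',.066),('leaf_grip',.08),('bed_end',.048),('ink_jar',.05),('ink_tin_2',.03),('saw',.01)]:
    try:
      for r in viewer.look_for(c,n)[:2]: print(c,n,round(r['confidence'],2),np.round(r['point'],1),np.round(onz(c,r['point'],z),3))
    except Exception as e: print(c,n,e)
im=cv2.imread('pics/top0.png'); cv2.imwrite('pics/top0z.png',cv2.resize(im[165:260,215:375],None,fx=5,fy=5,interpolation=cv2.INTER_CUBIC))
im=cv2.imread('pics/scene0.png'); cv2.imwrite('pics/scene0z.png',cv2.resize(im[140:260,180:330],None,fx=5,fy=5,interpolation=cv2.INTER_CUBIC))
E
```

```text
top jig 0.7 [303.7 224.8] [ 0.534 -0.021  0.048]
top jig 0.44 [406.5 286. ] [ 0.388 -0.243  0.048]
top leaf 0.76 [331.2 211.2] [ 0.557 -0.082  0.08 ]
top bar_mid 0.62 [281.4 215. ] [0.555 0.029 0.066]
top bar_mid 0.42 [218.6 296.3] [0.38  0.172 0.066]
top bar_line 0.96 [275.6 217.1] [0.551 0.042 0.066]
top leaf_grip 0.91 [332.5 214.4] [ 0.549 -0.084  0.08 ]
top ink_jar 0.62 [193.3 301.6] [0.371 0.23  0.05 ]
top ink_jar 0.17 [300.2 225.2] [ 0.533 -0.013  0.05 ]
top ink_tin_2 0.84 [409.4 151. ] [ 0.709 -0.286  0.03 ]
top ink_tin_2 0.66 [374.7 162.9] [ 0.682 -0.2    0.03 ]
top saw 0.84 [402.  286.1] [ 0.389 -0.243  0.01 ]
scene jig 0.63 [250.7 219.8] [ 0.585 -0.004  0.048]
scene leaf 0.96 [230.2 195. ] [ 0.563 -0.084  0.08 ]
scene bar_mid 0.6 [267.4 214. ] [0.559 0.032 0.066]
scene bar_mid 0.54 [226.8 162.3] [ 0.444 -0.183  0.066]
scene bar_line 0.95 [272.2 215.7] [0.558 0.045 0.066]
scene leaf_grip 0.91 [230.4 195.9] [ 0.566 -0.081  0.08 ]
scene bed_end 0.82 [248.9 220.1] [ 0.589 -0.007  0.048]
scene ink_jar 0.64 [139.  208.2] [ 0.71  -0.281  0.05 ]
scene ink_jar 0.62 [373.1 208.8] [0.38  0.251 0.05 ]
scene ink_tin_2 0.56 [136.2 210.8] [ 0.708 -0.298  0.03 ]
scene ink_tin_2 0.22 [252.9 219.2] [ 0.566 -0.011  0.03 ]
scene saw 0.68 [225.  162.4] [ 0.394 -0.231  0.01 ]
```

View pics/top0z.png

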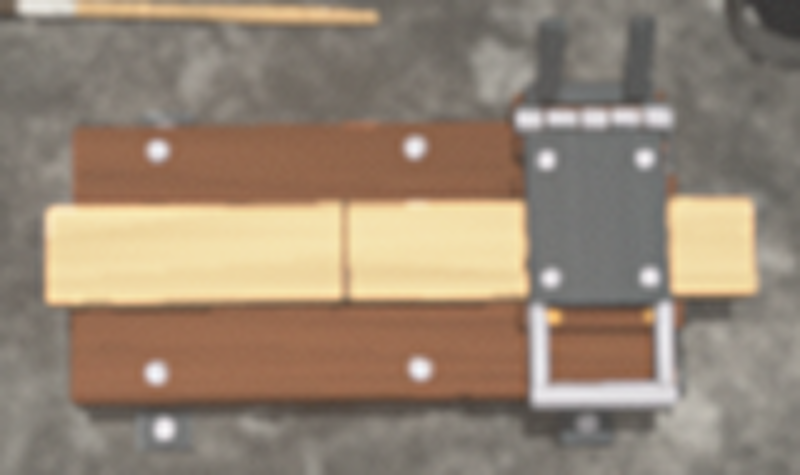

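View pics/scene0z.png

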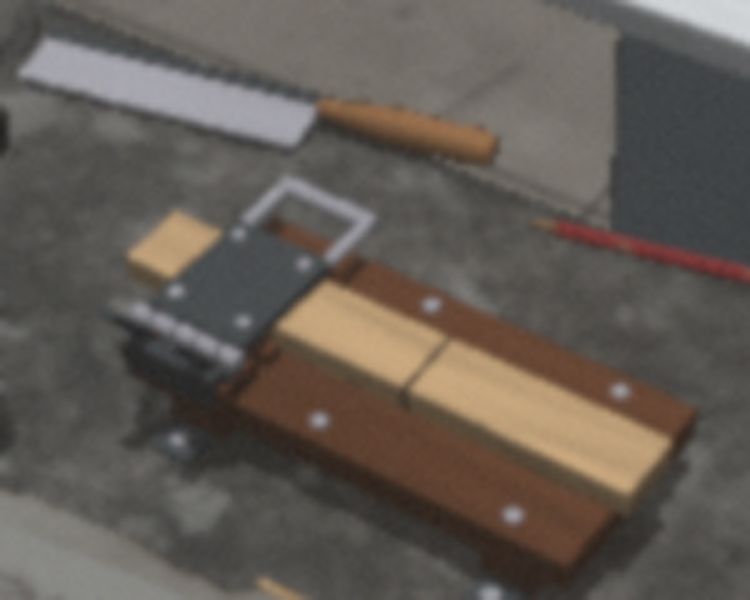

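```bash
python3 - <<'E'
from h import *
f=lambda x,y:(215+(x+.5)/5-.5,165+(y+.5)/5-.5)
for n,x,y,z in [('tailA',46,207,.066),('tailB',46,304,.066),('outA',754,198,.066),('outB',757,295,.066),('lineA',345,203,.066),('lineB',346,300,.066),('bed +x+y',76,127,.048),('bed -x+y',72,402,.048),('grip L',538,393,.0715),('grip R',668,393,.0715),('hinge L',520,118,.0715),('hingeR',668,117,.0715)]:
    print(n,np.round(onz('top',f(x,y),z),4))
f=lambda x,y:(180+(x+.5)/5-.5,140+(y+.5)/5-.5)
for n,x,y,z in [('tailA',628,498,.066),('tailB',672,442,.066),('lineA',404,386,.066),('lineB',447,343,.066),('bed +x+y',560,572,.048),('bed -x+y',694,410,.048),('grip L',373,218,.0715),('grip R',288,180,.0715),('hinge L',235,360,.0715),('hingeR',128,305,.0715)]:
    print(n,np.round(onz('scene',f(x,y),z),4))
E
```

```text
tailA [0.5805 0.1591 0.066 ]
tailB [0.5357 0.1594 0.066 ]
outA [ 0.573  -0.1623  0.066 ]
outB [ 0.5284 -0.1602  0.066 ]
lineA [0.5774 0.0233 0.066 ]
lineB [0.5327 0.0245 0.066 ]
bed +x+y [0.6224 0.1475 0.048 ]
bed -x+y [0.4934 0.1504 0.048 ]
grip L [ 0.4869 -0.0589  0.0715]
grip R [ 0.4849 -0.1163  0.0715]
hinge L [ 0.6129 -0.0577  0.0715]
hingeR [ 0.6109 -0.1249  0.0715]
tailA [0.5836 0.1585 0.066 ]
tailB [0.5388 0.1585 0.066 ]
lineA [0.5773 0.0217 0.066 ]
lineB [0.5388 0.0234 0.066 ]
bed +x+y [0.6292 0.1469 0.048 ]
bed -x+y [0.4974 0.1496 0.048 ]
grip L [ 0.4823 -0.0611  0.0715]
grip R [ 0.4809 -0.1194  0.0715]
hinge L [ 0.6124 -0.0602  0.0715]
hingeR [ 0.609  -0.133   0.0715]
```

```bash
python3 - <<'E'
from h import *
for b,t in [((173,153),(168,92)),((150,143),(137,78)),((125,135),(118,78))]:
    P=onz('scene',b,0); 
    hs=np.linspace(0,.4,81); e=[np.linalg.norm(proj('scene',[P[0],P[1],h])-t) for h in hs]
    print(np.round(P,3),hs[np.argmin(e)],min(e))
T=tcp(); print(np.round(T,3)); 
for P in [(.235,-.605,.45),(.4845,-.089,.45),(.4845,-.089,.2)]:
    print(np.round(T[:3,:3].T@(np.array(P)-T[:3,3]),3))
E
```

```text
[ 0.433 -0.407  0.   ] 0.22 5.962303857523167
[ 0.433 -0.505  0.   ] 0.23500000000000001 1.159193732271518
[ 0.444 -0.605  0.   ] 0.20500000000000002 7.353173405513318
[[ 0.932  0.362  0.     0.236]
 [ 0.362 -0.932  0.    -0.606]
 [ 0.    -0.    -1.     0.219]
 [ 0.     0.     0.     1.   ]]
[-0.    -0.001 -0.231]
[ 0.419 -0.391 -0.231]
[ 0.419 -0.391  0.019]
```

```bash
python3 -m crank '0 0 0 0 0 -0.05 1; 0 0 0 0 0 -0.1 1; 0 0 0 0 0 -0.15 1; 0 0 0 0 0 -0.2 1; 0 0 -0.1 0.03 -0.03 -0.2 1; 0 0 -0.2 0.07 -0.065 -0.2 0.8; 0 0 -0.3 0.105 -0.1 -0.2 0.6; 0 0 -0.4 0.14 -0.13 -0.2 0.4; 0 0 -0.5 0.175 -0.165 -0.2 0.3; 0 0 -0.6 0.21 -0.2 -0.2 0.3; 0 0 -0.7 0.245 -0.23 -0.2 0.3; 0 0 -0.8 0.28 -0.26 -0.2 0.3; 0 0 -0.9 0.315 -0.295 -0.19 0.3; 0 0 -1.0 0.35 -0.33 -0.17 0.3; 0 0 -1.1 0.385 -0.36 -0.13 0.3; 0 0 -1.178 0.419 -0.391 -0.09 0.3; 0 0 -1.178 0.419 -0.391 -0.05 0.3; 0 0 -1.178 0.419 -0.391 -0.04 0.3; 0 0 -1.178 0.419 -0.391 -0.04 0.3'
python3 - <<'E'
from h import *
s=state();T=tcp(s);print(np.round(T,4),np.round(s['joint_pos'],2),s['time'],s['contact_force'])
cv2.imwrite('pics/w1.png',viewer.camera('wrist'))
for n in ['leaf_grip','bar_line','leaf_hinge','bed_end']:
  for r in viewer.look_for('wrist',n)[:1]: print(n,r['confidence'],r['point'],onz('wrist',r['point'],.0715,T))
E
```

```text
time: 3.52
ee_pos: [0.4845, -0.0903, 0.2591]
tcp_rot: [0.0, 0.715, 0.699, -0.0]
contact_force: [0.5, -0.2, 0.1]
opening: 0.3
[[ 2.350e-02  9.997e-01  1.000e-04  4.845e-01]
 [ 9.997e-01 -2.350e-02 -2.000e-04 -9.030e-02]
 [-2.000e-04  1.000e-04 -1.000e+00  2.591e-01]
 [ 0.000e+00  0.000e+00  0.000e+00  1.000e+00]] [ 0.47  0.36 -0.45  1.8   0.18  1.03 -0.08] 3.525 [ 0.54324119 -0.18654355  0.06802424]
leaf_grip 0.97 [358.3, 183.4] [ 0.56063906 -0.0917104   0.0715    ]
bar_line 0.98 [355.5, 89.9] [ 0.55513195 -0.0020615   0.0715    ]
leaf_hinge 0.82 [353.1, 151.6] [ 0.55451012 -0.05974437  0.0715    ]
bed_end 0.56 [354.1, 151.0] [ 0.55547516 -0.0591807   0.0715    ]
```

View pics/w1.png

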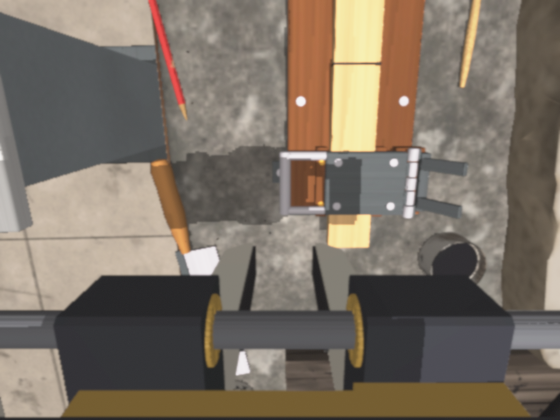

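```bash
python3 - <<'E'
from h import *
T=tcp(); im=cv2.imread('pics/w1.png')
for n,p,z in [('grip',(285,184),.0715),('gripU',(285,155),.0715),('gripD',(284.5,213),.0715),('hinge',(411,184),.0715),('hU',(414,150),.0715),('hD',(409,217),.0715),('line',(356,64),.066),('bar L top',(334,10),.066),('bar R top',(380,10),.066),('barL out',(329,247),.066),('bar R out',(370,246),.066),('bedL',(288,130),.048),('bedR',(414,140),.048),('bedL0',(289,5),.048),('bedR0',(424,5),.048)]:
    print(n,np.round(onz('wrist',p,z,T),4))
cv2.imwrite('pics/w1z.png',cv2.resize(im[140:260,265:425],None,fx=5,fy=5,interpolation=cv2.INTER_CUBIC))
E
```

```text
grip [ 0.4881 -0.0906  0.0715]
gripU [ 0.4887 -0.0614  0.0715]
gripD [ 0.4869 -0.1211  0.0715]
hinge [ 0.6153 -0.0936  0.0715]
hU [ 0.6158 -0.0594  0.0715]
hD [ 0.6157 -0.1284  0.0715]
line [0.5573 0.0217 0.066 ]
bar L top [0.5359 0.0679 0.066 ]
bar R top [0.5776 0.067  0.066 ]
barL out [ 0.5339 -0.1619  0.066 ]
bar R out [ 0.578  -0.1618  0.066 ]
bedL [ 0.4925 -0.0387  0.048 ]
bedR [ 0.6236 -0.0519  0.048 ]
bedL0 [0.4956 0.0773 0.048 ]
bedR0 [0.6238 0.0746 0.048 ]
```

View pics/w1z.png

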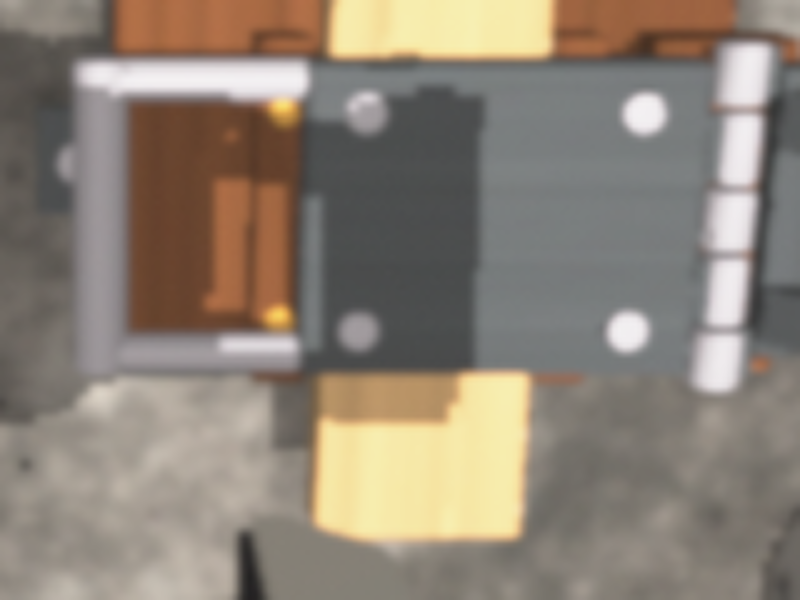

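```bash
python3 -m crank '0 0 0 0 0.0025 0.04 0.25; 0 0 0 0 0.0025 0.08 0.25; 0 0 0 0 0.0025 0.12 0.25; 0 0 0 0 0.0025 0.14 0.25; 0 0 0 0 0.0025 0.155 0.25; 0 0 0 0 0.0025 0.155 0.25'
python3 - <<'E'
from h import *
s=state();T=tcp(s);print(np.round(T[:3,3],4),s['time'],s['contact_force'])
cv2.imwrite('pics/w2.png',viewer.camera('wrist'))
im=viewer.camera('scene');cv2.imwrite('pics/s2z.png',cv2.resize(im[120:240,180:330],None,fx=5,fy=5,interpolation=cv2.INTER_CUBIC))
E
```

```text
time: 4.53
ee_pos: [0.4868, -0.0897, 0.1034]
tcp_rot: [-0.0, 0.715, 0.699, -0.0]
contact_force: [0.6, 0.0, 0.1]
opening: 0.25
[ 0.4868 -0.0897  0.1034] 4.525 [0.62455932 0.00870624 0.07223642]
```

View pics/w2.png

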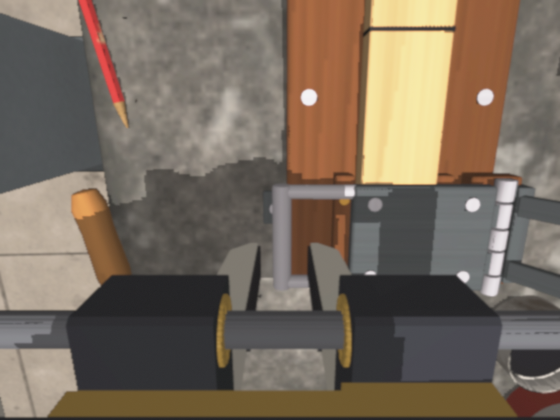

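View pics/s2z.png

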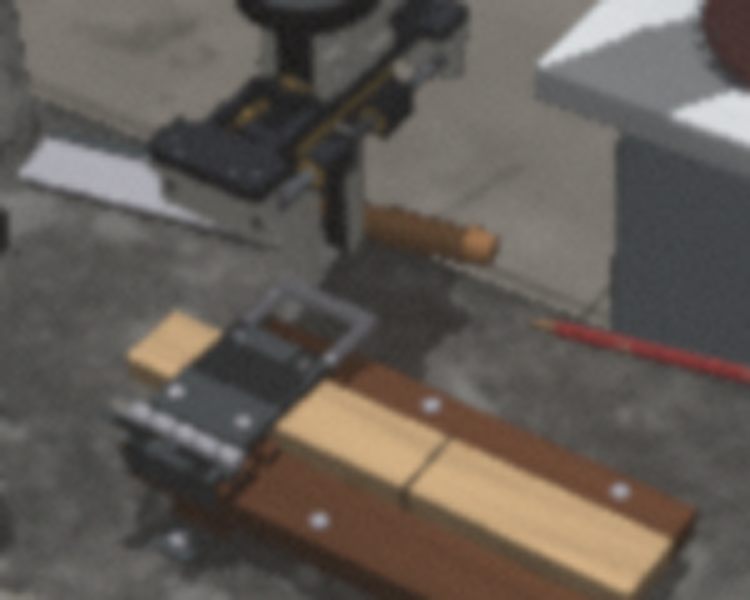

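```bash
python3 - <<'E'
from h import *
for p,z in [((283,191),.0715),((283,287),.0715),((283,230),.0715),((408,29),.066),((365,29),.066),((455,29),.066),((501,235),.0715),((288,150),.048)]: print(p,np.round(onz('wrist',p,z),4))
print(proj('wrist',tcp()[:3,3]))
E
python3 -m crank '0 0 0 0 0 0.02 0.25; 0 0 0 0 0 0.035 0.25; 0 0 0 0 0 0.047 0.25; 0 0 0 0 0 0.047 0.25' ; python3 -m crank '0 0 0 0 0 0 0.1; 0 0 0 0 0 0 0.05; 0 0 0 0 0 0 0; 0 0 0 0 0 0 0;0 0 0 0 0 0 0' 20
python3 - <<'E'
from h import *
cv2.imwrite('pics/w3.png',viewer.camera('wrist'))
E
```

```text
(283, 191) [ 0.4889 -0.062   0.0715]
(283, 287) [ 0.4876 -0.1223  0.0715]
(283, 230) [ 0.4884 -0.0854  0.0715]
(408, 29) [0.556  0.0219 0.066 ]
(365, 29) [0.5335 0.0224 0.066 ]
(455, 29) [0.5805 0.0214 0.066 ]
(501, 235) [ 0.6168 -0.0914  0.0715]
(288, 150) [ 0.4925 -0.0415  0.048 ]
[281.80000205 259.69641203]
time: 5.12
ee_pos: [0.4864, -0.0895, 0.056]
tcp_rot: [-0.001, 0.715, 0.699, -0.0]
contact_force: [-0.7, 0.1, -0.0]
opening: 0.247
time: 5.75
ee_pos: [0.4856, -0.0896, 0.0569]
tcp_rot: [-0.001, 0.715, 0.699, -0.001]
contact_force: [-5.2, 1.1, 5.9]
opening: 0.109
```

View pics/w3.png

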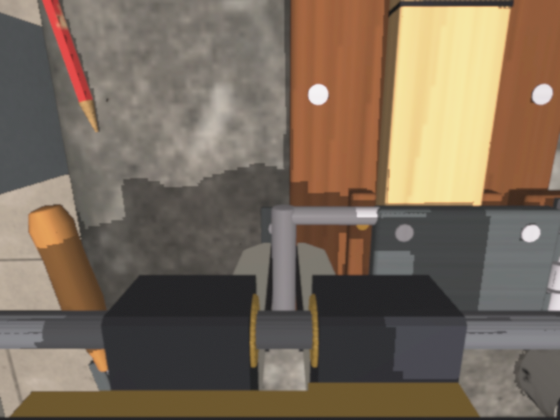

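```bash
python3 -m crank '0 0 0 0 0.0003 -0.009 0; 0 0 0 0 0.0014 -0.0188 0; 0 0 0 0 0.003 -0.028 0; 0 0 0 0 0.0056 -0.0372 0; 0 0 0 0 0.0088 -0.0463 0; 0 0 0 0 0.0125 -0.0548 0; 0 0 0 0 0.017 -0.0632 0; 0 0 0 0 0.022 -0.0711 0; 0 0 0 0 0.0277 -0.0787 0; 0 0 0 0 0.0338 -0.0859 0'
python3 - <<'E'
from h import *
cv2.imwrite('pics/w4.png',viewer.camera('wrist'))
im=viewer.camera('scene');cv2.imwrite('pics/s4z.png',cv2.resize(im[90:240,160:330],None,fx=4,fy=4,interpolation=cv2.INTER_CUBIC))
E
```

```text
time: 7.05
ee_pos: [0.5155, -0.0902, 0.1429]
tcp_rot: [-0.004, 0.715, 0.699, -0.004]
contact_force: [-12.0, 0.6, 4.9]
opening: 0.111
```

View pics/w4.png

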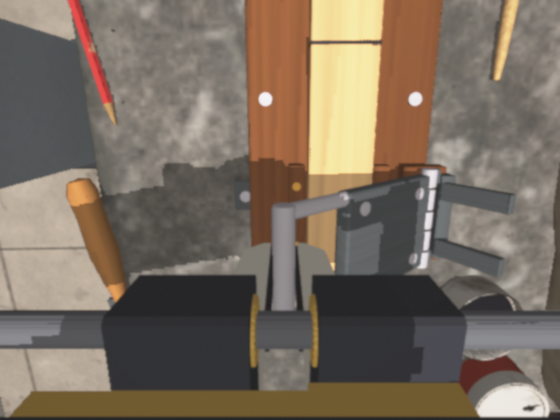

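View pics/s4z.png

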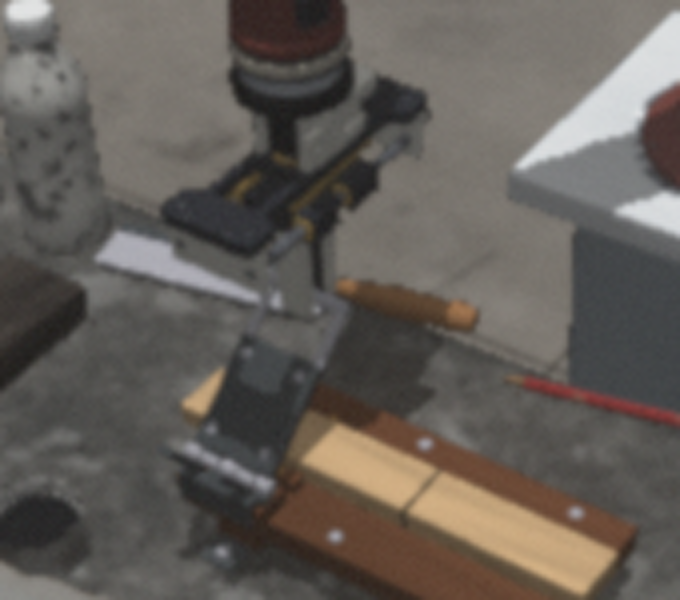

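```bash
python3 -m crank '0 0 0 0 -0.002 -0.002 0; 0 0 0 0 0.003 -0.008 0; 0 0 0 0 0.0103 -0.0133 0; 0 0 0 0 0.018 -0.019 0; 0 0 0 0 0.0259 -0.0239 0; 0 0 0 0 0.034 -0.028 0; 0 0 0 0 0.0429 -0.032 0; 0 0 0 0 0.052 -0.035 0; 0 0 0 0 0.061 -0.0375 0'

```

```text
time: 8.28
ee_pos: [0.5846, -0.0917, 0.1833]
tcp_rot: [0.003, 0.715, 0.699, 0.002]
contact_force: [-3.5, 0.8, 3.0]
opening: 0.108
```

```bash
python3 -m crank '0 0 0 0 0.009 -0.002 0; 0 0 0 0 0.0187 -0.0035 0; 0 0 0 0 0.028 -0.004 0; 0 0 0 0 0.0376 -0.0035 0; 0 0 0 0 0.047 -0.002 0; 0 0 0 0 0.0562 -0.0005 0; 0 0 0 0 0.065 0.002 0; 0 0 0 0 0.0742 0.005 0; 0 0 0 0 0.083 0.009 0'
python3 - <<'E'
from h import *
cv2.imwrite('pics/w5.png',viewer.camera('wrist'))
im=viewer.camera('scene');cv2.imwrite('pics/s5z.png',cv2.resize(im[90:240,160:330],None,fx=4,fy=4,interpolation=cv2.INTER_CUBIC))
E
```

```text
time: 9.4
ee_pos: [0.6655, -0.0934, 0.1707]
tcp_rot: [0.0, 0.715, 0.699, 0.0]
contact_force: [0.8, -1.4, 2.1]
opening: 0.109
```

View pics/w5.png

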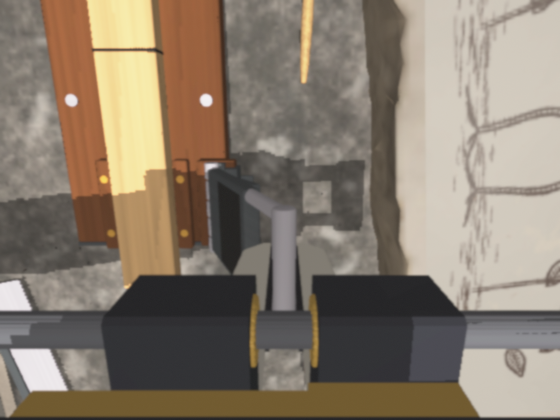

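View pics/s5z.png

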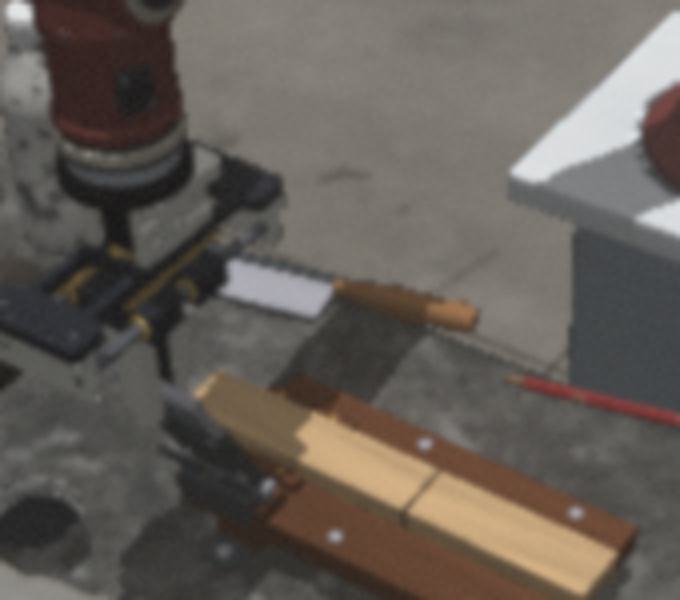

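```bash
python3 -m crank '0 0 0 0 0.006 0.0035 0; 0 0 0 0 0.012 0.007 0; 0 0 0 0 0.017 0.011 0; 0 0 0 0 0.0185 0.0125 0; 0 0 0 0 0.0185 0.0125 0'

```

```text
time: 10.12
ee_pos: [0.684, -0.0938, 0.1589]
tcp_rot: [0.001, 0.715, 0.699, 0.001]
contact_force: [4.8, -0.1, 3.6]
opening: 0.113
```

```bash
python3 -m crank '0 0 0 0 0.0025 0.001 0; 0 0 0 0 0.004 0.0025 0; 0 0 0 0 0.004 0.0025 0'

```

```text
time: 10.5
ee_pos: [0.6857, -0.0939, 0.1575]
tcp_rot: [-0.001, 0.715, 0.699, -0.001]
contact_force: [-2.4, 0.7, 9.9]
opening: 0.112
```

```bash
python3 -m crank '0 0 0 0 -0.001 -0.001 0.15; 0 0 0 0 -0.001 -0.001 0.24; 0 0 0 0 -0.001 -0.001 0.24; 0 0 0 0 -0.001 -0.015 0.24; 0 0 0 0 -0.001 -0.04 0.24; 0 0 0 0 -0.001 -0.08 0.24; 0 0 0 0 -0.001 -0.1 0.24; 0 0 0 0 -0.001 -0.1 0.24'
python3 - <<'E'
from h import *
cv2.imwrite('pics/w6.png',viewer.camera('wrist'))
im=viewer.camera('scene');cv2.imwrite('pics/s6z.png',cv2.resize(im[90:240,160:330],None,fx=4,fy=4,interpolation=cv2.INTER_CUBIC))
T=tcp();print(np.round(T,4))
E
```

```text
time: 11.5
ee_pos: [0.6873, -0.0938, 0.259]
tcp_rot: [0.002, 0.715, 0.699, 0.002]
contact_force: [-0.6, -1.0, -0.6]
opening: 0.241
[[ 2.190e-02  9.998e-01 -1.100e-03  6.857e-01]
 [ 9.998e-01 -2.190e-02 -0.000e+00 -9.400e-02]
 [-1.000e-04 -1.100e-03 -1.000e+00  2.556e-01]
 [ 0.000e+00  0.000e+00  0.000e+00  1.000e+00]]
```

View pics/w6.png

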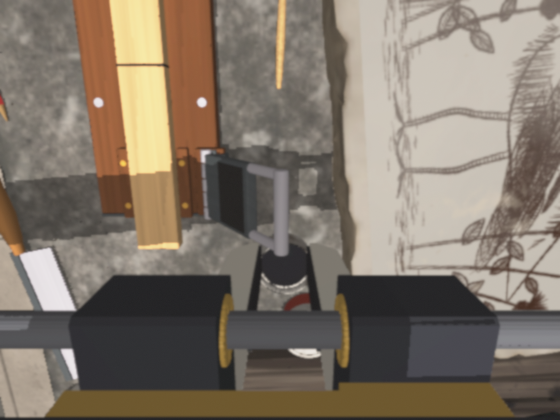

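View pics/s6z.png

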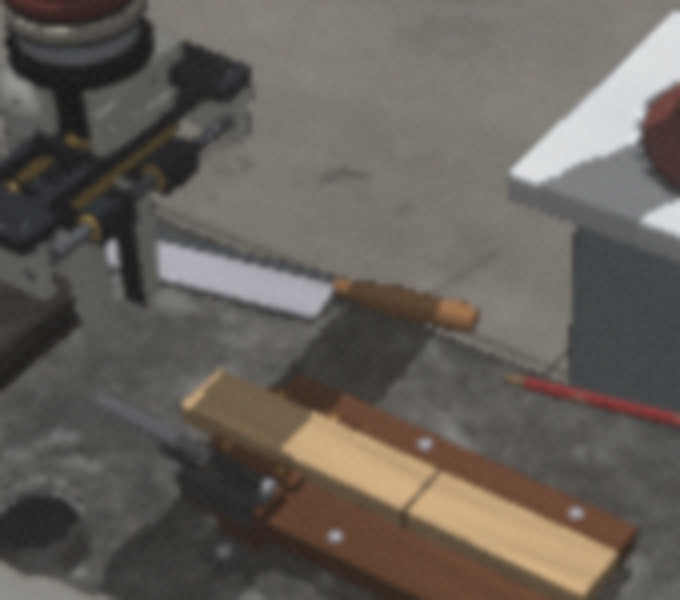

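```bash
python3 -m crank '0 0 0 0 -0.04 -0.04 0.3; 0 0 0 0 -0.08 -0.06 0.4; 0 0 0 -0.01 -0.12 -0.06 0.5; 0 0 0 -0.02 -0.132 -0.06 0.6; 0 0 0 -0.02 -0.132 -0.06 0.65; 0 0 0 -0.02 -0.132 -0.06 0.65'
python3 - <<'E'
from h import *
T=tcp();im=viewer.camera('wrist');cv2.imwrite('pics/w7.png',im)
np.save('T7.npy',T)
cv2.imwrite('pics/w7z.png',cv2.resize(im[0:260,180:440],None,fx=2.3,fy=2.3,interpolation=cv2.INTER_CUBIC))
im=viewer.camera('top');cv2.imwrite('pics/t7.png',im);cv2.imwrite('pics/t7z.png',cv2.resize(im[165:260,215:375],None,fx=5,fy=5,interpolation=cv2.INTER_CUBIC))
print(np.round(T,4))
E
```

```text
time: 12.35
ee_pos: [0.5547, -0.1107, 0.3152]
tcp_rot: [-0.001, 0.715, 0.699, 0.0]
contact_force: [-0.3, -1.4, -0.2]
opening: 0.651
[[ 2.160e-02  9.998e-01 -4.000e-04  5.547e-01]
 [ 9.998e-01 -2.160e-02  1.300e-03 -1.107e-01]
 [ 1.300e-03 -4.000e-04 -1.000e+00  3.152e-01]
 [ 0.000e+00  0.000e+00  0.000e+00  1.000e+00]]
```

View pics/w7z.png

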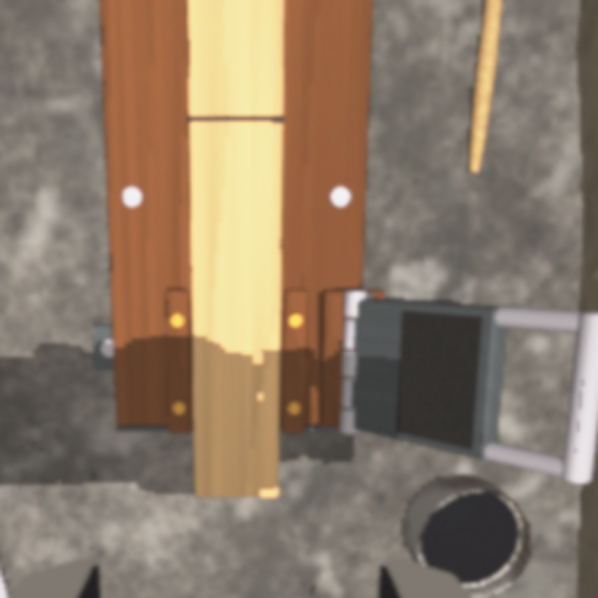

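View pics/t7z.png

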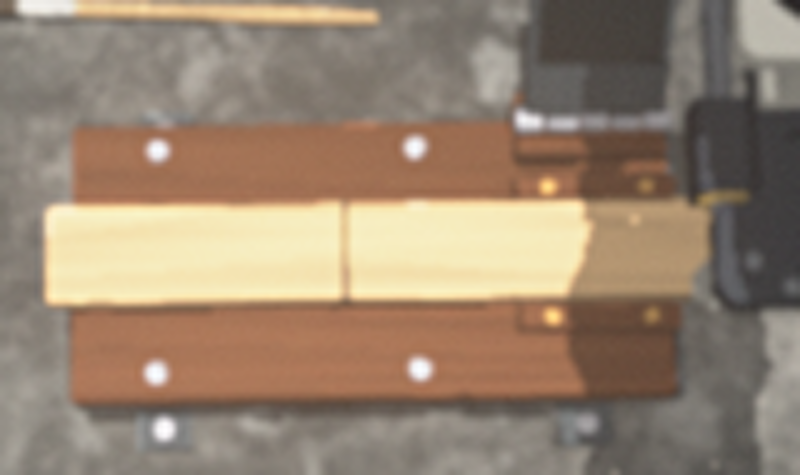

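```bash
python3 - <<'E'
from h import *
T=np.load('T7.npy'); f=lambda x,y:(180+(x+.5)/2.3-.5,(y+.5)/2.3-.5)
for n,p,z in [('bedend L',(118,428),.048),('bedend R',(345,430),.048),('bedL',(104,60),.048),('bedR',(371,60),.048),('bedL2',(117,400),.048),('bedR2',(363,280),.048),
 ('barL',(188,60),.066),('barR',(284,60),.066),('barL2',(195,480),.066),('barR2',(279.5,480),.066),('lineL',(190,119),.066),('lineR',(283,120),.066),('barend',(237,495),.066),
 ('sL',(132,197),.049),('sR',(340,197),.049),('gLi u',(188,293),.058),('gLi d',(191,430),.058),('gRi u',(286,293),.058),('gRi d',(283,430),.058)]:
    print(n,np.round(onz('wrist',f(*p),z,T),4))
f=lambda x,y:(215+(x+.5)/5-.5,165+(y+.5)/5-.5)
for n,x,y,z in [('bedend -x',680,401,.048),('bedend+x',668,140,.048),('s',(158),150,.049),('s',415,148,.049),('s',155,373,.049),('s',420,369,.049),('tail',46,255,.066),('line',345,251,.066)]:
    print('top',n,np.round(onz('top',f(x,y),z),4))
E
```

```text
bedend L [ 0.4904 -0.128   0.048 ]
bedend R [ 0.6121 -0.1317  0.048 ]
bedL [0.4944 0.0519 0.048 ]
bedR [0.6223 0.0492 0.048 ]
bedL2 [ 0.4907 -0.1128  0.048 ]
bedR2 [ 0.6204 -0.0534  0.048 ]
barL [0.5356 0.0473 0.066 ]
barR [0.5796 0.0464 0.066 ]
barL2 [ 0.5317 -0.1528  0.066 ]
barR2 [ 0.5759 -0.1538  0.066 ]
lineL [0.5356 0.0222 0.066 ]
lineR [0.579  0.0209 0.066 ]
barend [ 0.5535 -0.1615  0.066 ]
sL [ 0.5045 -0.0107  0.049 ]
sR [ 0.608  -0.0129  0.049 ]
gLi u [ 0.5312 -0.0576  0.058 ]
gLi d [ 0.5301 -0.1278  0.058 ]
gRi u [ 0.5804 -0.0586  0.058 ]
gRi d [ 0.5784 -0.1288  0.058 ]
top bedend -x [ 0.484  -0.1253  0.048 ]
top bedend+x [ 0.6061 -0.1282  0.048 ]
top s [0.6097 0.1093 0.049 ]
top s [ 0.6063 -0.0103  0.049 ]
top s [0.5052 0.1124 0.049 ]
top s [ 0.5027 -0.0081  0.049 ]
top tail [0.5582 0.1592 0.066 ]
top line [0.5552 0.0241 0.066 ]
```

```bash
python3 -m crank '0 0 0 0.05 0 0 0.65; 0 0 0 0.1 0 0 0.65; 0 0 0 0.15 0 0.02 0.65; 0 0 0 0.2 0 0.06 0.65; 0 0 0 0.24 0 0.11 0.65; 0 0 0 0.2548 0 0.16 0.65; 0 0 0 0.2548 0 0.2 0.65; 0 0 0 0.2548 0 0.215 0.65; 0 0 0 0.2548 0 0.215 0.65'
python3 - <<'E'
from h import *
T=tcp();im=viewer.camera('wrist');cv2.imwrite('pics/w8.png',im)
print(np.round(T,4), proj('wrist',[.5600,.144,.066],T),proj('wrist',[.538,.144,.066],T),proj('wrist',[.582,.144,.066],T))
E
```

```text
time: 13.58
ee_pos: [0.5595, 0.1438, 0.1005]
tcp_rot: [-0.0, 0.715, 0.699, -0.0]
contact_force: [0.6, -0.9, -0.3]
opening: 0.65
[[ 2.210e-02  9.998e-01 -1.100e-03  5.595e-01]
 [ 9.998e-01 -2.210e-02 -1.000e-04  1.438e-01]
 [-1.000e-04 -1.100e-03 -1.000e+00  1.005e-01]
 [ 0.000e+00  0.000e+00  0.000e+00  1.000e+00]] [282.99327181 235.65960236] [245.95207593 236.40586065] [320.08079433 234.91241074]
```

View pics/w8.png

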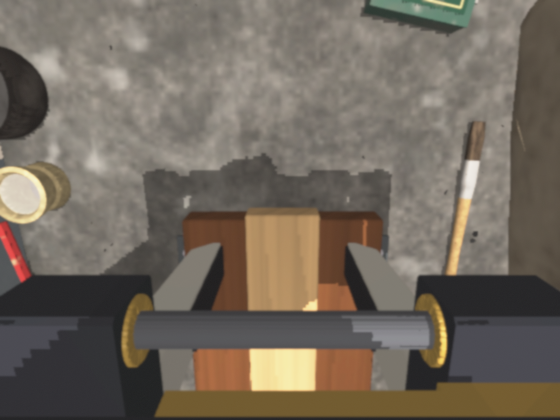

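```bash
python3 -m crank '0 0 0 0 0.0005 0.015 0.65; 0 0 0 0 0.0005 0.03 0.65; 0 0 0 0 0.0005 0.042 0.65; 0 0 0 0 0.0005 0.0495 0.65; 0 0 0 0 0.0005 0.0495 0.65'; python3 -m crank '0 0 0 0 0 0 0.55; 0 0 0 0 0 0 0.5; 0 0 0 0 0 0 0.45; 0 0 0 0 0 0 0.4; 0 0 0 0 0 0 0.4; 0 0 0 0 0 0 0.4' 30
```

```text
time: 14.25
ee_pos: [0.5594, 0.1436, 0.0509]
tcp_rot: [-0.0, 0.715, 0.699, -0.001]
contact_force: [1.2, 0.1, 0.2]
opening: 0.653
time: 15.0
ee_pos: [0.5599, 0.1438, 0.052]
tcp_rot: [0.0, 0.715, 0.699, 0.0]
contact_force: [-0.8, 0.2, 4.7]
opening: 0.467
```

```bash
python3 -m crank '0 0 0 0 0 0 0.4; 0 0 0 -0.006 0 0 0.4; 0 0 0 -0.014 0 0 0.4; 0 0 0 -0.022 0 0 0.4; 0 0 0 -0.03 0 0 0.4; 0 0 0 -0.038 0 0 0.4; 0 0 0 -0.046 0 0 0.4; 0 0 0 -0.054 0 0 0.4; 0 0 0 -0.062 0 0 0.4; 0 0 0 -0.07 0 0 0.4; 0 0 0 -0.078 0 0 0.4; 0 0 0 -0.086 0 0 0.4; 0 0 0 -0.094 0 0 0.4; 0 0 0 -0.1 0 0 0.4; 0 0 0 -0.106 0 0 0.4; 0 0 0 -0.112 0 0 0.4; 0 0 0 -0.118 0 0 0.4; 0 0 0 -0.122 0 0 0.4; 0 0 0 -0.125 0 0 0.4; 0 0 0 -0.125 0 0 0.4' 45
python3 - <<'E'
from h import *
T=tcp();im=viewer.camera('wrist');cv2.imwrite('pics/w9.png',im)
im=viewer.camera('top');cv2.imwrite('pics/t9z.png',cv2.resize(im[165:260,215:415],None,fx=4,fy=4,interpolation=cv2.INTER_CUBIC))
im=viewer.camera('scene');cv2.imwrite('pics/s9z.png',cv2.resize(im[90:240,160:330],None,fx=4,fy=4,interpolation=cv2.INTER_CUBIC))
print(np.round(T,4),state()['moment'])
E
```

```text
time: 17.5
ee_pos: [0.5572, 0.0184, 0.0519]
tcp_rot: [0.0, 0.715, 0.699, 0.0]
contact_force: [-0.7, 3.7, 6.4]
opening: 0.468
[[ 2.220e-02  9.998e-01  7.000e-04  5.572e-01]
 [ 9.998e-01 -2.220e-02  4.000e-04  1.840e-02]
 [ 4.000e-04  6.000e-04 -1.000e+00  5.190e-02]
 [ 0.000e+00  0.000e+00  0.000e+00  1.000e+00]] [ 0.74210349  0.04741067 -0.01171367]
```

View pics/t9z.png

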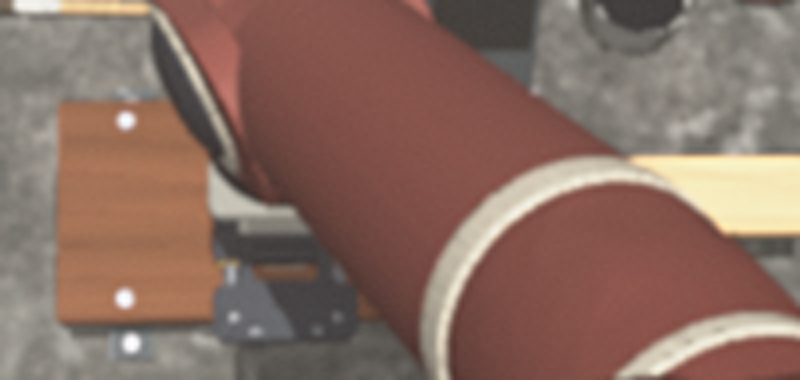

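View pics/s9z.png

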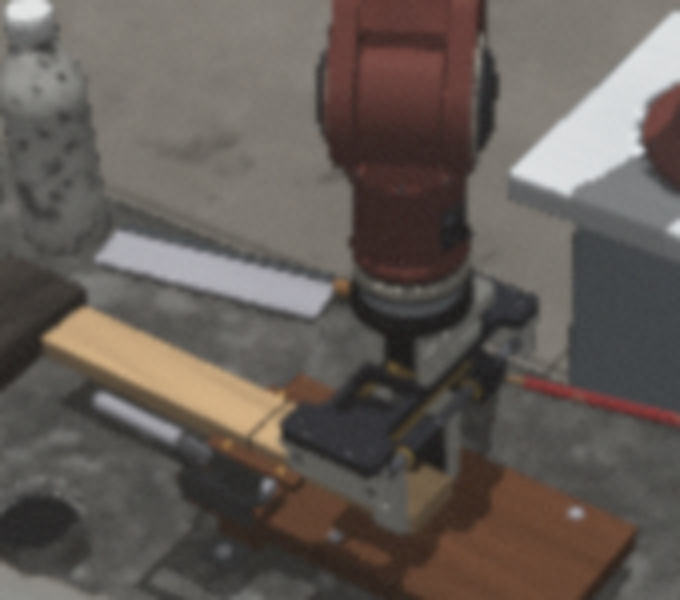

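View pics/w9.png

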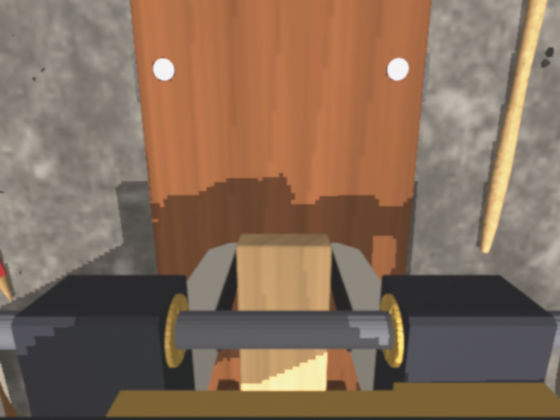

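```bash
python3 - <<'E'
from h import *
T=np.load('T7.npy'); im=cv2.imread('pics/w7.png').astype(float).mean(2)
def prof(c0,c1,r0,r1): return im[r0:r1,c0:c1].mean(1)
print('bar end',np.round(prof(268,292,208,222)))
print('bedend L',np.round(prof(235,250,178,196)))
print('bedend R',np.round(prof(312,320,178,196)))
print('line',np.round(prof(268,298,45,60)))
t=cv2.imread('pics/top0.png').astype(float).mean(2)
print('top tail',np.round(t[209:223,218:236].mean(0)))
print('top end',np.round(t[207:221,358:374].mean(0)))
print('top line',np.round(t[207:222,276:292].mean(0)))
t=cv2.imread('pics/t7.png').astype(float).mean(2)
print('bed + end',np.round(t[229:243,222:238].mean(0)))
print('bed - end',np.round(t[232:243,342:360].mean(0)))
E
```

```text
bar end [136. 136. 137. 137. 137. 137. 137. 139. 145. 151. 153. 152. 150. 148.]
bedend L [ 70.  70.  70.  70.  69.  68.  65.  64.  72.  87. 100. 106. 106. 105.
 104. 103. 101.  99.]
bedend R [75. 76. 76. 76. 75. 72. 67. 66. 72. 76. 77. 77. 78. 76. 76. 75. 75. 74.]
line [213. 213. 213. 212. 203. 167. 127. 159. 201. 212. 213. 213. 213. 213.
 213.]
top tail [116. 115. 113. 111. 110. 130. 186. 210. 209. 208. 208. 208. 208. 208.
 208. 208. 208. 208.]
top end [208. 207. 208. 207. 208. 209. 209. 188. 151. 140. 140. 140. 139. 135.
 130. 123.]
top line [211. 211. 211. 211. 211. 212. 208. 178. 177. 206. 212. 211. 211. 211.
 211. 211.]
bed + end [134. 133. 134. 136. 141. 142. 131. 123. 126. 126. 126. 126. 126. 126.
 126. 126.]
bed - end [ 81.  80.  80.  80.  80.  80.  79.  77.  81.  90.  99. 103. 102. 101.
 101. 103. 104. 104.]
```

```bash
python3 - <<'E'
from h import *
T=np.load('T7.npy')
print(onz('wrist',(280,215.9),.066,T)[1],onz('wrist',(283,51.05),.066,T)[1])
for r in (185.5,186.5,187): print(r,onz('wrist',(242,r),.048,T)[1],onz('wrist',(242,r),.048,T)[1]-.0225*.064)
# top
for n,p,z in [('tail',(222.6+.7,216),.066),('end',(365.4,214),.066),('line',(283.5,214.5),.066),('bed+',(228,236),.048),('bed-',(350.8,237),.048)]: print(n,onz('top',p,z)[:2])
E
```

```text
-0.16263190118881699 0.02214993265895828
185.5 -0.12790341786073822 -0.12934341786073822
186.5 -0.12916184495786964 -0.13060184495786964
187 -0.12979176495264455 -0.13123176495264455
tail [0.55733808 0.16037991]
end [ 0.55037248 -0.16051081]
line [0.55588909 0.02431388]
bed+ [0.51410604 0.15249801]
bed- [ 0.50180428 -0.12698082]
```

```bash
python3 -m crank '0 0 0 -0.005 0 0 0.4; 0 0 0 -0.01 0 0 0.4; 0 0 0 -0.015 0 0 0.4; 0 0 0 -0.02 0 0 0.4; 0 0 0 -0.024 0 0 0.4; 0 0 0 -0.0265 0 0 0.4; 0 0 0 -0.0272 0 0 0.4; 0 0 0 -0.0272 0 0 0.4; 0 0 0 -0.0272 0 0 0.4' 45
python3 - <<'E'
from h import *
T=tcp();im=viewer.camera('wrist');cv2.imwrite('pics/w10.png',im)
im=viewer.camera('top');cv2.imwrite('pics/t10z.png',cv2.resize(im[165:260,215:415],None,fx=4,fy=4,interpolation=cv2.INTER_CUBIC))
im=viewer.camera('scene');cv2.imwrite('pics/s10.png',im);cv2.imwrite('pics/s10z.png',cv2.resize(im[150:240,160:280],None,fx=6,fy=6,interpolation=cv2.INTER_CUBIC))
s=state();print(np.round(T,4),s['moment'],s['contact_force'])
for P in [(.5549-.022,-.1299,.066),(.5549+.022,-.1309,.066),(.4902,-.1282,.048),(.62,-.1311,.048),(.5549+.024,-.1309,.058)]: print(P,(proj('scene',P)-[160,150]+.5)*6)
for r in viewer.look_for('scene','bar_line')[:2]: print(r)
E
```

```text
time: 18.77
ee_pos: [0.5565, -0.0083, 0.052]
tcp_rot: [-0.0, 0.715, 0.699, 0.001]
contact_force: [-0.4, 3.1, 5.6]
opening: 0.469
[[ 2.180e-02  9.998e-01  7.000e-04  5.565e-01]
 [ 9.998e-01 -2.180e-02  8.000e-04 -8.300e-03]
 [ 9.000e-04  6.000e-04 -1.000e+00  5.200e-02]
 [ 0.000e+00  0.000e+00  0.000e+00  1.000e+00]] [ 0.88507664 -0.06524279 -0.02482005] [-0.33647086  4.76926502  6.4760466 ]
(0.5328999999999999, -0.1299, 0.066) [382.77137458 220.69898118]
(0.5769, -0.1309, 0.066) [322.9430314  275.45519287]
(0.4902, -0.1282, 0.048) [442.33511689 198.85445351]
(0.62, -0.1311, 0.048) [267.56340293 360.79715529]
(0.5789, -0.1309, 0.058) [321.8172322  290.96014034]
{'point': [199.4, 181.6], 'confidence': 0.59}
```

View pics/s10z.png

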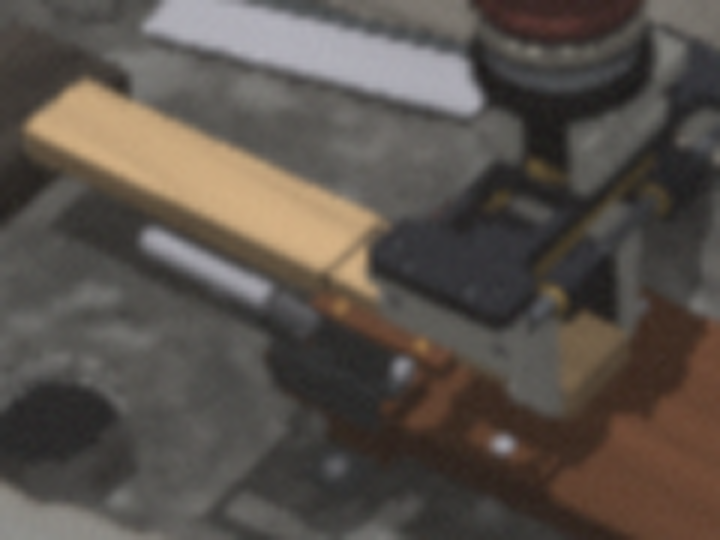

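View pics/t10z.png

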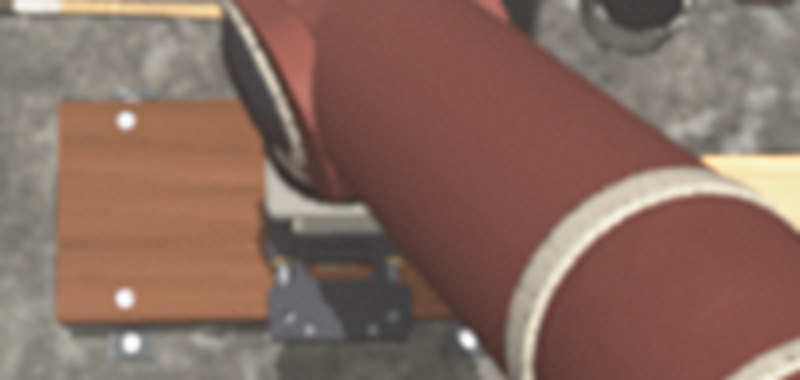

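View pics/w10.png

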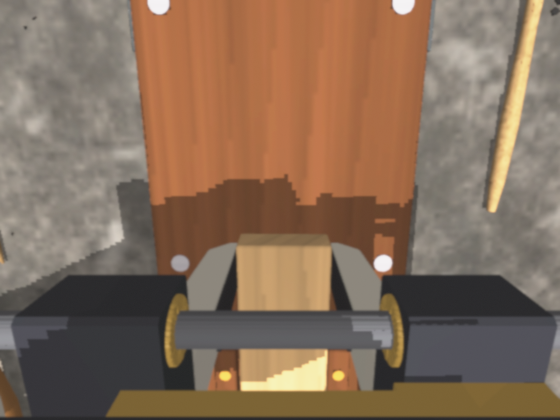

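```bash
python3 - <<'E'
from h import *
R0=np.array([.0225,1.,0]);
for x in (-.022,.022):
  for dz in (0,.003): 
    P=np.array([.5549,-.1304,.066+dz])-R0*.185+np.array([1,-.0225,0])*x; print(x,dz,(proj('scene',P)-[160,150]+.5)*6)
print((np.array(onz('scene',(160+.0+313/6-.5,150+297/6-.5),.058))))
s=state(); print(s['time'],s['opening'],s['contact_force'],s['qd'].round(4))
E
```

```text
-0.022 0 [78.90732031 80.29671853]
-0.022 0.003 [78.01696994 75.47889712]
0.022 0 [ 16.62975376 129.70875268]
0.022 0.003 [ 15.63384259 124.87410547]
[ 0.58417912 -0.13186985  0.058     ]
18.975 0.46428701216106905 [-0.15051397  3.4617978   5.40336149] [-0.0019 -0.0007  0.0004  0.001  -0.0008  0.0016 -0.001 ]
```

```bash
python3 - <<'E'
from h import *
R0=np.array([.0225,1.,0]); X=np.array([1,-.0225,0])
a=cv2.imread('pics/scene0.png');b=cv2.imread('pics/s10.png')
def P(liney,back,x,z=.066): return np.array([.5583+.0225*(liney-.05),liney,z])-R0*back+X*x
for n,ly in (('before',.0221),('after',-.1304)):
  for back in (0,185e-3):
    for x in (-.022,.022): print(n,back,x,proj('scene',P(ly,back,x)).round(2))
cv2.imwrite('pics/ca.png',cv2.resize(a[172:202,195:235],None,fx=16,fy=16,interpolation=cv2.INTER_NEAREST))
cv2.imwrite('pics/cb.png',cv2.resize(b[155:185,158:198],None,fx=16,fy=16,interpolation=cv2.INTER_NEAREST))
E
```

```text
before 0 -0.022 [269.38 207.37]
before 0 0.022 [259.88 217.34]
before 0.185 -0.022 [214.16 181.86]
before 0.185 0.022 [204.11 190.82]
after 0 -0.022 [223.44 186.15]
after 0 0.022 [213.47 195.27]
after 0.185 -0.022 [172.8  162.76]
after 0.185 0.022 [162.43 170.99]
```

View pics/ca.png

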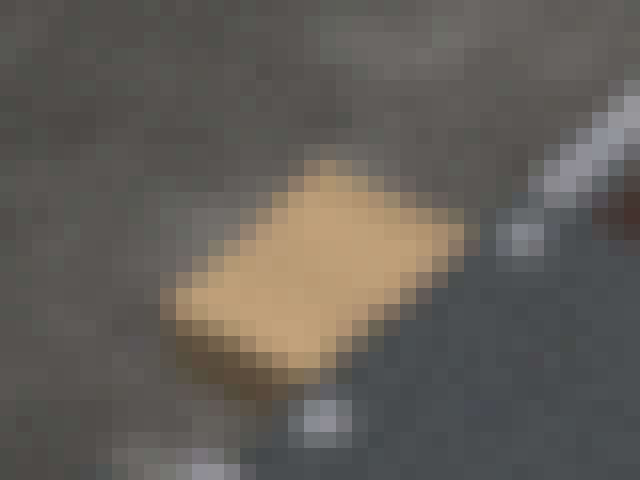

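View pics/cb.png

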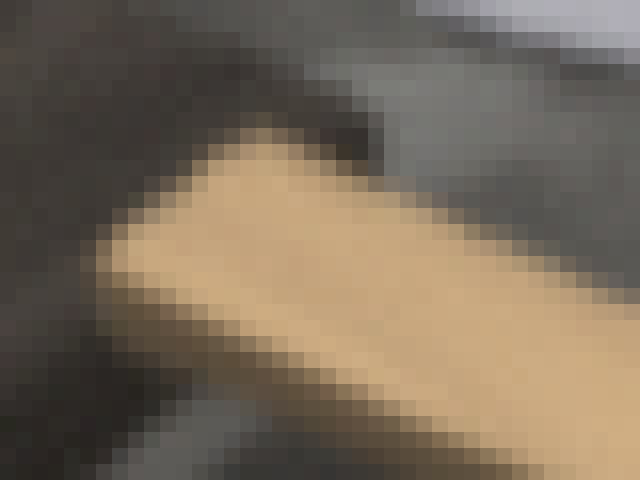

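```bash
python3 - <<'E'
from h import *
from scipy.ndimage import map_coordinates as mc
R0=np.array([.0225,1.,0]); X=np.array([1,-.0225,0])
def P(liney,back,x,z=.066): return np.array([.5583+.0225*(liney-.05),liney,z])-R0*back+X*x
for f,ly in (('scene0',.0221),('s10',-.1304)):
  im=cv2.imread(f'pics/{f}.png').astype(float).mean(2)
  bs=np.arange(-.012,.0121,.0005); acc=0
  for x in np.linspace(-.016,.016,9) if f=='scene0' else np.linspace(0,.018,9):
    p=np.array([proj('scene',P(ly,b,x)) for b in bs]); acc=acc+mc(im,[p[:,1],p[:,0]],order=1)
  acc/=9; w=np.clip(np.median(acc)-acc-3,0,None); print(f,'line offset outward mm',(w*bs).sum()/w.sum()*1e3,acc.round()[::3])
  bs=np.arange(.165,.205,.0005);acc=0
  for x in np.linspace(-.014,.014,9):
    p=np.array([proj('scene',P(ly,b,x)) for b in bs]); acc=acc+mc(im,[p[:,1],p[:,0]],order=1)
  acc/=9; g=np.gradient(acc); i=g.argmin(); print('end at',bs[i],acc.round()[::6])
E
```

```text
scene0 line offset outward mm -0.395024172009061 [159. 158. 158. 157. 154. 146. 134. 123. 120. 128. 141. 151. 156. 158.
 159. 159. 159.]
end at 0.18400000000000002 [156. 156. 155. 155. 154. 150. 136. 117. 105. 100.  95.  91.  88.  86.]
s10 line offset outward mm -5.099500786580224 [124. 136. 145. 152. 153. 148. 139. 134. 134. 142. 153. 161. 166. 169.
 170. 170. 170.]
end at 0.18500000000000003 [164. 163. 163. 162. 161. 153. 130.  95.  69.  60.  58.  57.  57.  57.]
```

```bash
python3 - <<'E'
from bench import finish_job,state
print(state()['time']);print(finish_job())
E
```

```text
18.975
the job is handed in; nothing more can be done
None
```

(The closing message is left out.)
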